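# Clip down the lid of a catering tub

## Task

The lid is already on one of the two steel food tubs, but three of its four clips are still standing up. Fold those three clips down one by one until each lies flat on the lid, without shoving the tub out of its place.

Things in the scene. Friction and masses are not known exactly. Their poses are not given: they have to be found in the camera images.
- tub: Lidded steel food tub, 200 (x) by 160 mm (y), any yaw, loose, about 2.6 kg. Black lid, top 88 mm above the table, with a grip bar 70 x 14 x 10 mm high in its middle. Origin: centre of underside, z up. A clip in the middle of each side; the +x one is already shut. Small jars may stand 130 to 200 mm off on its +x side. The other tub, of the same size, lidless, clips upright, is not part of the job.
- clip_front (a joint): Angle of a steel flap 40 wide, 45 long, 4 mm thick; level hinge line 88 mm above the table at x = -104, y = 0 mm in tub's frame. 0 = flat on the lid, pointing to tub's middle, upper face at 92 mm; positive = free end raised. Starts 0.4-0.7, leaning in over the lid. Friction hinge, no spring: stays where left; closed fingers pressing straight down 18 mm inward of the hinge (3 N) fold it; pressing its very tip can jam.
- clip_left (a joint): Angle of a steel flap 40 wide, 45 long, 4 mm thick; level hinge line 88 mm above the table at x = 0, y = +84 mm in tub's frame. 0 = flat on the lid, pointing to tub's middle, upper face at 92 mm; positive = free end raised. Starts 0.4-0.7, leaning in over the lid. Friction hinge, no spring: stays where left; closed fingers pressing straight down 18 mm inward of the hinge (3 N) fold it; pressing its very tip can jam.
- clip_right (a joint): Angle of a steel flap 40 wide, 45 long, 4 mm thick; level hinge line 88 mm above the table at x = 0, y = -84 mm in tub's frame. 0 = flat on the lid, pointing to tub's middle, upper face at 92 mm; positive = free end raised. Starts 0.4-0.7, leaning in over the lid. Friction hinge, no spring: stays where left; closed fingers pressing straight down 18 mm inward of the hinge (3 N) fold it; pressing its very tip can jam.

How it is judged (in metres and radians):
At the end, for the whole second after the job is handed in: All three clips are folded down to within 10 degrees (0.175 rad) of flat on the lid; the tub stands level (within 0.1 rad), at rest (slower than 20 mm/s) and within 20 mm of where it began (value of joint each of clip_front, clip_left, clip_right below 0.175 rad and distance of tub from where it was at the start of the episode below 0.02 m and angle between tub's own z axis and vertical below 0.1 rad and linear speed of tub below 0.02 m/s); the robot touches nothing.
It also fails if it takes over 32 s, if anything falls off the work surface, if the arm or the gripper's body presses on something with over 40 N, if the wrist force passes 120 N, or if a joint passes its speed limit or range.

## Robot

A 6-joint arm with a two-finger parallel gripper is mounted at the origin on the work surface. World frame = base frame: x ahead of the robot, y to its left, z up, the work surface at z = 0. Lengths are in m, angles in degrees, forces in N, time in s.
With the tool pointing down it reaches from about 0.4 to 0.825 m from the base axis. Payload 7 kg.
Tool frame: the origin (TCP) lies at the very end of the fingers, on their centre line; the grasp point (between the pads) lies 19 mm behind it; z points along the fingers, y is the direction in which the jaws open and shut (so a half turn about z gives the same grasp; the last joint's range is limited). The gripper opens to 88 mm and grips with 3 to 60 N. Pads are 19 mm wide; open, the fingers measure 130 mm over their backs; the gripper's body (78 mm by 193 mm) begins 47 mm behind the grasp point.
Start: joints at [88.299, 20.546, 0.682, 0, -70.136, -16.507], TCP at [0.211, 0.641, 0.227] pointing down, gripper open.
Joint ranges: [-176.03, 176.03], [-82.01, 121.73], [-58.28, 71.71], [-173.87, 95.51], [-174.79, -0.11], [-173.66, 173.66]. Speed limits (degrees/s): [136.94, 136.94, 172.46, 180, 180, 180].

## Interface

Orientations are given as [roll, pitch, yaw] about the fixed x, y, z axes, in that order (R = Rz(yaw) Ry(pitch) Rx(roll)).
In Python, from plant import ctrl, snapshot, workorder gives the robot as it stands. The module is installed in compiled form; this text tells all that it offers.
- The arm moves only by the shell command python3 -m creep 'ROWS'. ROWS is JSON, a list of rows, each a list of 5 numbers: the shift along the tool's x, y, z scaled (see below), then the turn about the tool's z scaled (see below), then the finger opening in mm, from 0 to 87.6. A call has exactly 8 rows; each row is the pose to reach, as a shift and turn from the pose commanded when the call began, along the tool's axes at that moment, turning the shorter way round; what a row does not reach only later rows make up. The controller multiplies each number of a shift by 0.1 m and each number of a turn by 180 degrees. A row lasts 1/12 s, in which the tool goes at most 41.7 mm and 7.16 degrees, less where a joint would pass 70% of its speed; a pose out of reach is approached as far as the arm can. A call with a number of a shift or a turn outside -1 to 1 is refused whole. A call with a gripper value outside its range is refused whole. The fingers move at their own pace and stop on an object; the grip force is fixed at half the most. Time passes only in rows, so rows that repeat a pose let the fingers close, or fill a call up. It gives the time, the measured TCP pose, the force and the opening at its end, in the units of the state.
- ctrl.get_obs(): the state, without advancing time (a new reading comes with each control period).
- snapshot(name): name is "side" or "top" or "wrist"; returns a dict with "img" (400x640x3 uint8, blue, green, red), "camera_matrix" (3x3 intrinsics, pixels), "k1" (the pictures are not rectified: a ray, as slopes to the right and down, at radius r is drawn at 1 + k1 r^2 times it, then the intrinsics apply), "xyz" and "rotation" of the camera in the world. Camera axes: x right, y up, looking along -z (the intrinsics and any distortion apply to the point x, -y, -z); pixel columns grow to the right and rows downward; lengths in m; the calibration is good to about 2 mm. A picture is of the moment at which its call begins. There is no depth.
- workorder.close_job(): hands the job in, once; it reports no verdict.
The state is a dict: "clock": time; "joint_pos": joint angles; "qvel": joint speeds; "tau": joint torques, N m; "tool_pos": TCP position; "orientation": TCP orientation; "force": force on the tool from outside, world axes, zero at the start; "moment": the same for the moment, N m; "opening": finger opening in m.
Only numpy, scipy, OpenCV 4.12 (cv2) and the standard library are available. Lean on these libraries where they do the work, as an engineer would, in place of code of your own. Each camera call takes 0.05 s, during which the arm holds its last target.

## Working session

There is one attempt and no reset: what is moved stays moved. The work goes in short steps, Python scripts to look and compute and a shell command to move; the robot and the scene stay as the last step left them, time stands still between calls to the robot, and variables do not carry over. Pictures are saved under pics/ and viewed, and the job is handed in when it is done.

```bash
mkdir -p pics; python3 - <<'E'
from plant import ctrl,snapshot
import cv2,json
o=ctrl.get_obs();print(o)
for n in("top","side","wrist"):
    s=snapshot(n);cv2.imwrite(f"pics/{n}0.png",s["img"]);print(n,s["camera_matrix"],s["k1"],s["xyz"],s["rotation"])
E
```

```text
{'clock': 0.0, 'joint_pos': array([ 8.82991191e+01,  2.05911593e+01,  6.34372963e-01, -2.15656708e-02,
       -7.01367227e+01, -1.65063553e+01]), 'qvel': array([-0.01413536, -0.0634321 , -0.04108649,  0.0725769 ,  0.01385898,
       -0.00813195]), 'tau': array([-9.65349027e-04, -5.82712734e+01,  2.93055135e+01,  6.99697718e+00,
        6.87709486e-03, -1.58548964e-04]), 'tool_pos': array([0.21077682, 0.6407265 , 0.22562582]), 'orientation': array([ 1.79904584e+02, -7.13301216e-03, -1.82145743e+01]), 'force': array([-0.397297  ,  0.45698281, -0.54682093]), 'moment': array([-0.05917116, -0.00350547, -0.00836749]), 'opening': 0.08696240151505501}
top [[441.27481726   0.         327.73755349]
 [  0.         441.27481726 199.44085876]
 [  0.           0.           1.        ]] -0.025778112230348257 [0.42251575 0.00623794 0.79431276] [ 12.01777275  -0.11559619 -85.05097161]
side [[479.67702075   0.         324.5585792 ]
 [  0.         479.67702075 205.54633692]
 [  0.           0.           1.        ]] -0.13968958364626005 [0.23607911 0.54022452 0.43111299] [  60.87466907   -0.72772018 -146.53055836]
wrist [[308.84488586   0.         316.70976405]
 [  0.         308.84488586 200.43217647]
 [  0.           0.           1.        ]] -0.04309165468254905 [0.27693583 0.61956038 0.3843493 ] [-1.49592843e+01 -7.24048743e-02 -1.08180683e+02]
```

View pics/top0.png

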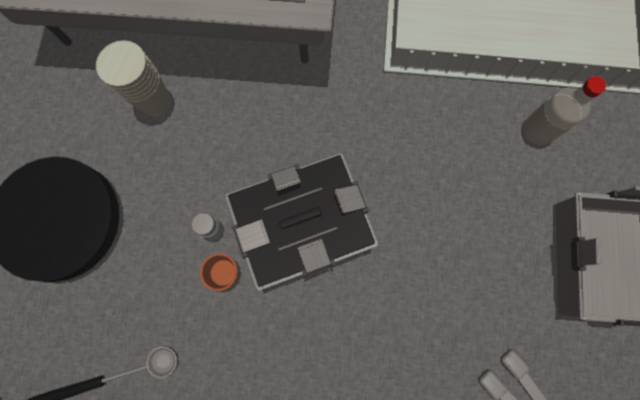

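View pics/side0.png

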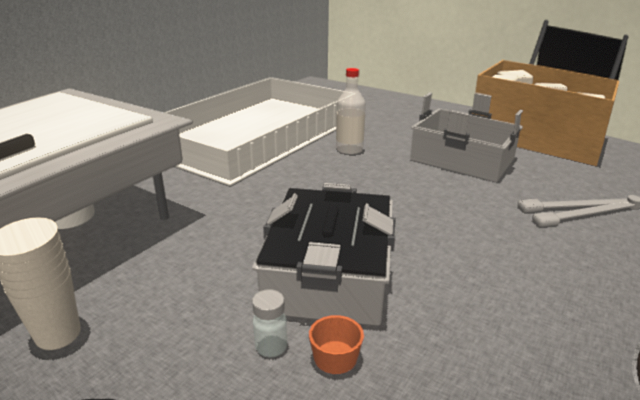

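View pics/wrist0.png

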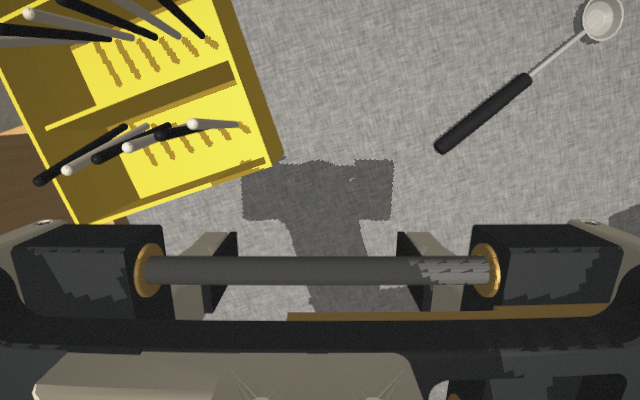

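```bash
python3 - <<'E'
import cv2
i=cv2.imread("pics/top0.png")[145:300,180:390]
cv2.imwrite("pics/topc.png",cv2.resize(i,None,fx=3.8,fy=3.8,interpolation=cv2.INTER_CUBIC))
i=cv2.imread("pics/side0.png")[170:340,240:410]
cv2.imwrite("pics/sidec.png",cv2.resize(i,None,fx=3.5,fy=3.5,interpolation=cv2.INTER_CUBIC))
E
```

```text
(no output)
```

View pics/topc.png

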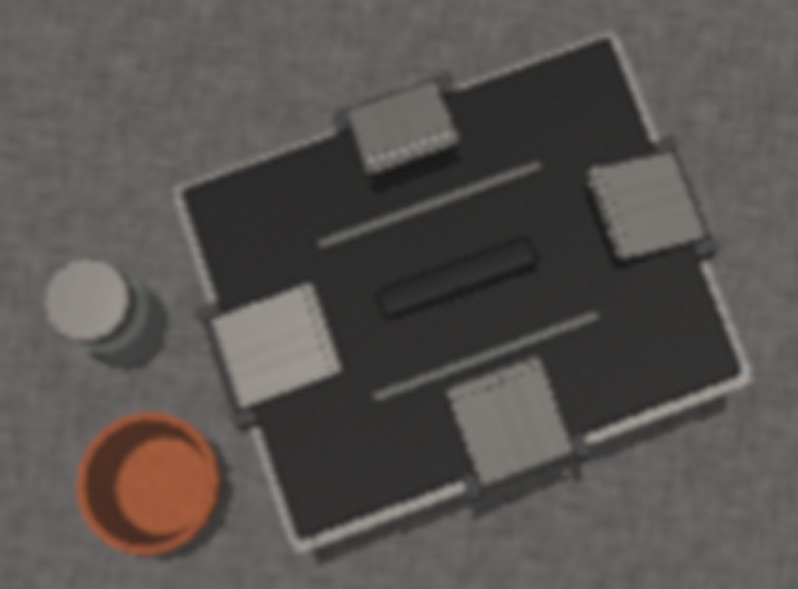

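View pics/sidec.png

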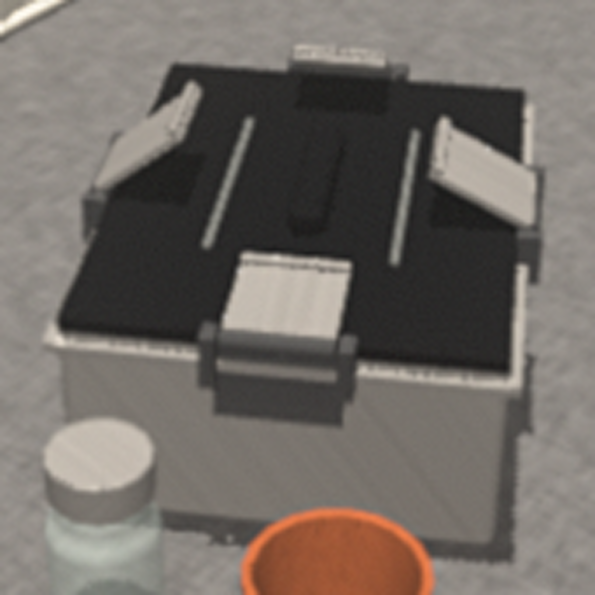

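The top crop shows the rim corners (crop px) at TL 178,188, TR 614,36, BR 746,378 and BL 300,548. The grip bar runs from (383,303) to (535,252). The shut clip is at image left, beside the jars.

```bash
cat > h.py <<'E'
import numpy as np
from scipy.spatial.transform import Rotation as R
from scipy.optimize import least_squares
CAM={'top':(441.27481726,327.73755349,199.44085876,-0.025778112,[0.42251575,0.00623794,0.79431276],[12.01777275,-0.11559619,-85.05097161]),
'side':(479.67702,324.55858,205.546337,-0.13968958,[0.23607911,0.54022452,0.43111299],[60.87466907,-0.72772018,-146.53055836])}
def proj(n,P):
    f,cx,cy,k,t,r=CAM[n]
    q=(np.atleast_2d(P)-t)@R.from_euler('xyz',r,degrees=True).as_matrix()
    u=np.c_[q[:,0]/-q[:,2],-q[:,1]/-q[:,2]]
    u=u*(1+k*(u**2).sum(1,keepdims=True))
    return u*f+[cx,cy]
E
python3 - <<'E'
from h import *
top=lambda a:np.array(a)/3.8+[180,145]-.37
side=lambda a:np.array(a)/3.5+[240,170]-.36
rim=top([(178,188),(614,36),(746,378),(300,548)])
bar=top([(383,303),(535,252)])
# clip3 (shut) hinge ends etc skip
def tub(p,L):
    c,s=np.cos(p[2]),np.sin(p[2]);L=np.array(L,float)
    return np.c_[p[0]+c*L[:,0]-s*L[:,1],p[1]+s*L[:,0]+c*L[:,1],L[:,2]]
# image left=+x tub ; top image: up = world +x approx
def res(p):
    z=p[3]
    # tub x points image-left(world +y); tub y = 90deg ccw => world -x => image down
    r=[(.1,-.08,z),(-.1,-.08,z),(-.1,.08,z),(.1,.08,z)]
    b=[(.035,0,.098),(-.035,0,.098)]
    return np.r_[(proj('top',tub(p,r))-rim).ravel(),(proj('top',tub(p,b))-bar).ravel()]
s=least_squares(res,[.4,.05,np.radians(100),.08]);p=s.x
print(p,np.degrees(p[2]),s.fun.round(1).reshape(-1,2))
import cv2
for n in('top','side'):
    im=cv2.imread(f'pics/{n}0.png')
    def pl(L,c):
        cv2.polylines(im,[(proj(n,tub(p,L))*16).astype(int).reshape(-1,1,2)],True,c,1,cv2.LINE_AA,4)
    pl([(.1,-.08,.088),(-.1,-.08,.088),(-.1,.08,.088),(.1,.08,.088)],(0,255,0))
    pl([(.035,-.007,.098),(-.035,-.007,.098),(-.035,.007,.098),(.035,.007,.098)],(0,0,255))
    for hx,hy in((-.104,0),(0,.084),(0,-.084),(.104,0)):
        d=-np.array([hx,hy])/np.hypot(hx,hy);w=np.array([-d[1],d[0]])*.02
        a=.55 if hx<=0 else 0
        h=np.array([hx,hy]);e=h+d*.045*np.cos(a);z=.090+.045*np.sin(a)
        pl([(*(h-w),.09),(*(h+w),.09),(*(e+w),z),(*(e-w),z)],(255,255,0))
    cr=im[145:300,180:390] if n=='top' else im[170:340,240:410]
    cv2.imwrite(f'pics/{n}fit.png',cv2.resize(cr,None,fx=3.5,fy=3.5))
for nm,l in dict(front=(-.104+.018,0),left=(0,.066),right=(0,-.066)).items(): print(nm,tub(p,[(*l,.092)]))
E
```

```text
[0.5362884  0.05847647 2.01187685 0.0891476 ] 115.27205244621513 [[ 0.5  0.5]
 [-0.1 -0. ]
 [ 0.5 -0.3]
 [-0.7 -0.9]
 [-0.7  1.2]
 [ 0.6 -0.4]]
front [[ 0.57300325 -0.01929254  0.092     ]]
left [[0.4766052  0.03029996 0.092     ]]
right [[0.5959716  0.08665298 0.092     ]]
```

```bash
cd pics; python3 -c "
import cv2,numpy as np
a=cv2.imread('topfit.png');b=cv2.imread('sidefit.png')
print(a.shape,b.shape)
b=cv2.resize(b,(a.shape[0],a.shape[0]));c=np.hstack([a,b]);cv2.imwrite('fit.png',cv2.resize(c,(800,int(800*c.shape[0]/c.shape[1])),interpolation=cv2.INTER_AREA))"
```

```text
(542, 735, 3) (595, 595, 3)
```

View pics/fit.png

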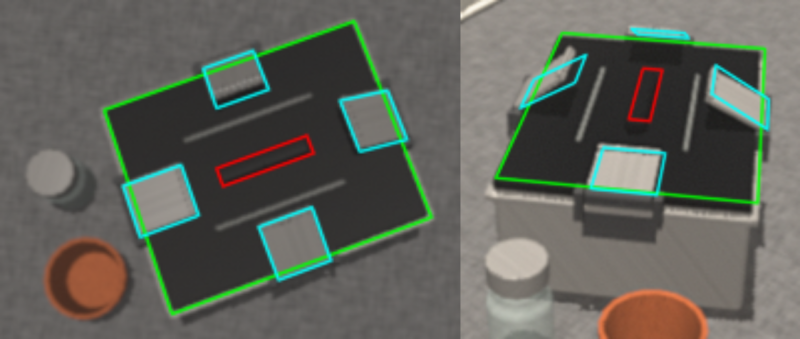

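```bash
cat >> h.py <<'E'
def go(x,y,z,yaw=None):
    from plant import ctrl
    o=ctrl.get_obs();Rm=R.from_euler('xyz',o['orientation'],degrees=True).as_matrix()
    d=Rm.T@(np.array([x,y,z])-o['tool_pos'])
    t=0 if yaw is None else -((yaw-o['orientation'][2]+180)%360-180)
    print('shift x10',(d*10).round(3),'turn/180',round(t/180,3),'t',round(o['clock'],2),'j',o['joint_pos'].round(0),'F',o['force'].round(1),'pos',o['tool_pos'].round(4),o['orientation'].round(1))
E
python3 -m creep '[[0.2,0.1,-0.4,0,0],[0.4,0.3,-0.7,0,0],[0.7,0.6,-0.8,0,0],[1,0.8,-0.8,0,0],[1,0.8,-0.8,0,0],[1,0.8,-0.8,0,0],[1,0.8,-0.8,0,0],[1,0.8,-0.8,0,0]]'; python3 -c "
from h import *
go(.596,.0867,.15,25.3)"
```

```text
clock: 0.82
tool_pos: [0.2806, 0.5343, 0.306]
orientation: [180.0, 0.0, -18.2]
force: [-0.2, 0.3, -0.5]
opening: 0.0397
shift x10 [4.394 3.266 1.562] turn/180 -0.242 t 0.82 j [ 81.  12.  -1.  -0. -77.  -9.] F [-0.2  0.3 -0.5] pos [0.2806 0.5343 0.306 ] [180.    0.  -18.2]
```

```bash
python3 -m creep '[[0.3,0.2,0,0,0],[0.6,0.4,0,0,0],[0.9,0.6,0,0,0],[1,0.75,0,0,0],[1,0.75,0,0,0],[1,0.75,0,0,0],[1,0.75,0,0,0],[1,0.75,0,0,0]]'
python3 -m creep '[[0.3,0.2,0,0,0],[0.6,0.4,0,0,0],[0.9,0.6,0,0,0],[1,0.75,0,0,0],[1,0.75,0,0,0],[1,0.75,0,0,0],[1,0.75,0,0,0],[1,0.75,0,0,0]]'
python3 -m creep '[[0.3,0.2,0,0,0],[0.6,0.4,0,0,0],[0.9,0.6,0,0,0],[1,0.75,0,0,0],[1,0.75,0,0,0],[1,0.75,0,0,0],[1,0.75,0,0,0],[1,0.75,0,0,0]]'
python3 -m creep '[[0.3,0.2,0,-0.04,0],[0.6,0.4,0,-0.08,0],[0.9,0.6,0,-0.12,0],[1,0.75,0,-0.16,0],[1,0.75,0,-0.2,0],[1,0.75,0,-0.24,0],[1,0.75,0,-0.242,0],[1,0.75,0,-0.242,0]]'
python3 -c "
from h import *
go(.596,.0867,.14,25.3)
from plant import snapshot
import cv2
for n in ('wrist','side'): cv2.imwrite(f'pics/{n}1.png',snapshot(n)['img'])"
```

```text
clock: 1.48
tool_pos: [0.3519, 0.4325, 0.3061]
orientation: [180.0, 0.0, -18.1]
force: [0.2, 0.2, -0.2]
opening: 0.0005
clock: 2.15
tool_pos: [0.4236, 0.3301, 0.3063]
orientation: [180.0, 0.0, -18.1]
force: [-0.1, -0.4, -0.1]
opening: 0.0006
clock: 2.82
tool_pos: [0.4952, 0.2276, 0.3065]
orientation: [-180.0, 0.0, -18.1]
force: [-0.5, -0.8, -0.3]
opening: 0.0003
clock: 3.48
tool_pos: [0.5671, 0.1249, 0.3065]
orientation: [-180.0, 0.0, 25.5]
force: [-0.0, 0.9, 0.7]
opening: 0.0008
shift x10 [0.097 0.469 1.665] turn/180 0.001 t 3.48 j [ 32.   9.  -4.  -0. -77.  84.] F [-0.   0.9  0.7] pos [0.5671 0.1249 0.3065] [-180.     0.    25.5]
```

View pics/wrist1.png

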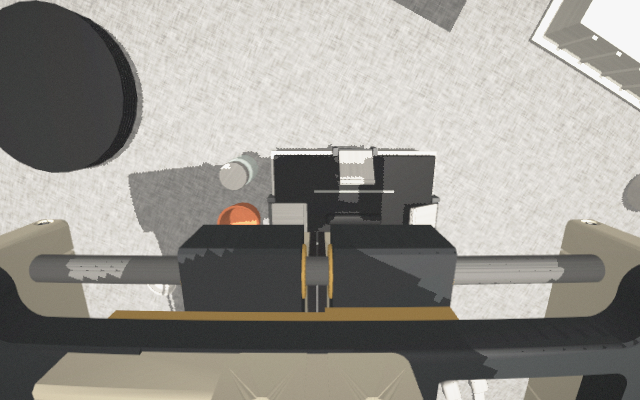

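View pics/side1.png

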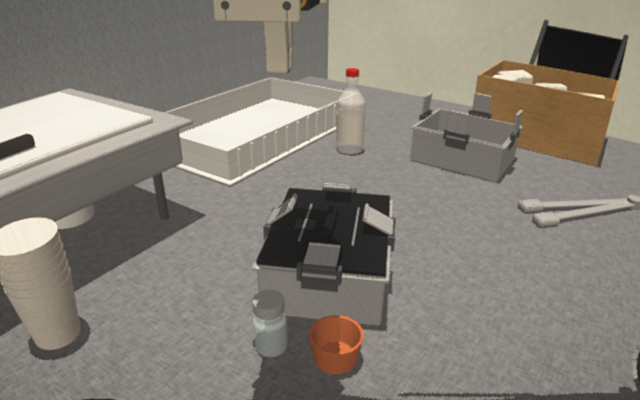

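The wrist view shows the tub ahead and below, with the raised right clip at (355,165). The side view shows the gripper clear of everything. I'll descend next.

```bash

python3 -m creep '[[0.05,0.3,0.2,0,0],[0.1,0.47,0.5,0,0],[0.1,0.47,0.8,0,0],[0.1,0.47,1,0,0],[0.1,0.47,1,0,0],[0.1,0.47,1,0,0],[0.1,0.47,1,0,0],[0.1,0.47,1,0,0]]'
python3 -c "
from h import *
from plant import snapshot
import cv2
go(.596,.0867,.092,25.3)
cv2.imwrite(f'pics/top2.png',cv2.resize(snapshot('top')['img'][120:320,170:410],None,fx=3,fy=3))"
```

```text
clock: 4.25
tool_pos: [0.5973, 0.0865, 0.2088]
orientation: [180.0, -0.2, 25.4]
force: [-0.5, -0.1, 0.4]
opening: 0.0003
shift x10 [-0.015 -0.008  1.168] turn/180 0.0 t 4.25 j [ 27.  14. -10.   0. -65.  89.] F [-0.5 -0.1  0.4] pos [0.5973 0.0865 0.2088] [180.   -0.2  25.4]
```

View pics/top2.png

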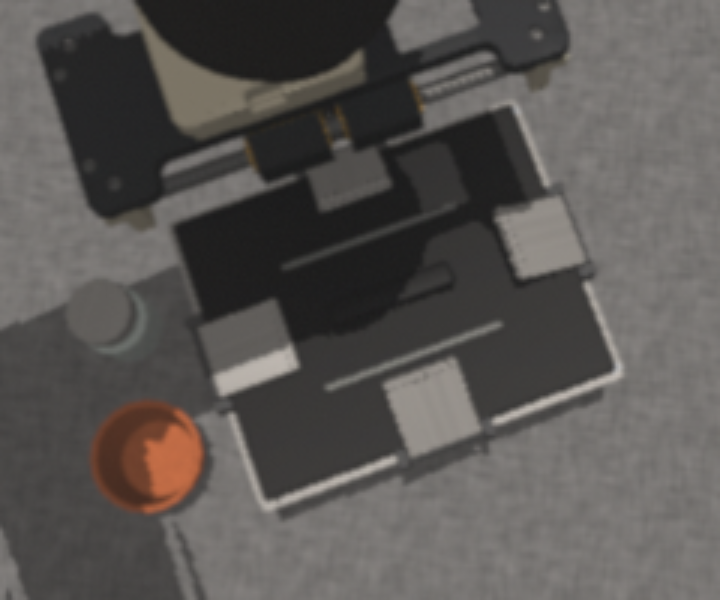

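```bash

python3 -m creep '[[0,0,0.3,0,0],[0,0,0.5,0,0],[0,0,0.65,0,0],[0,0,0.75,0,0],[0,0,0.83,0,0],[0,0,0.9,0,0],[0,0,0.95,0,0],[0,0,1,0,0]]'
python3 -c "
from h import *
from plant import snapshot
import cv2
go(.596,.0867,.092,25.3)
cv2.imwrite(f'pics/side3.png',cv2.resize(snapshot('side')['img'][130:350,220:430],None,fx=2.7,fy=2.7))"
```

```text
clock: 4.97
tool_pos: [0.597, 0.086, 0.1072]
orientation: [180.0, -0.1, 25.4]
force: [-0.5, 0.3, 1.9]
opening: 0.0002
shift x10 [-0.007 -0.011  0.152] turn/180 0.0 t 4.97 j [ 27.  20. -18.   0. -53.  89.] F [-0.5  0.3  1.9] pos [0.597  0.086  0.1072] [ 1.80e+02 -1.00e-01  2.54e+01]
```

View pics/side3.png

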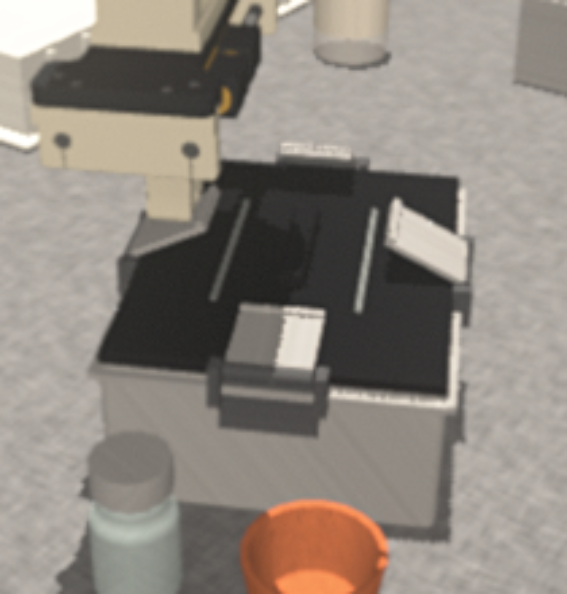

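The finger is on the right clip and it is folding (about 2 N). I'll press on down in small increments.

```bash

python3 -m creep '[[0,0,0.03,0,0],[0,0,0.06,0,0],[0,0,0.09,0,0],[0,0,0.11,0,0],[0,0,0.13,0,0],[0,0,0.145,0,0],[0,0,0.155,0,0],[0,0,0.155,0,0]]'
python3 -c "
from h import *
go(.596,.0867,.092,25.3)"
```

```text
clock: 5.68
tool_pos: [0.5961, 0.0856, 0.0921]
orientation: [180.0, 0.0, 25.4]
force: [-6.1, -1.0, 11.8]
opening: 0.0007
shift x10 [ 0.004 -0.01   0.001] turn/180 0.0 t 5.68 j [ 27.  21. -19.   0. -51.  89.] F [-6.1 -1.  11.8] pos [0.5961 0.0856 0.0921] [180.    0.   25.4]
```

```bash

python3 -m creep '[[0,0,-0.2,0,0],[0,0,-0.6,0,0],[0,0,-1,0.03,0],[0,0,-1,0.07,0],[0,0,-1,0.11,0],[0,0,-1,0.15,0],[0,0,-1,0.19,0],[0,0,-1,0.23,0]]'
python3 -c "
from h import *
go(.573,-.0193,.14,-64.7)
from plant import snapshot
import cv2
cv2.imwrite(f'pics/side4.png',cv2.resize(snapshot('side')['img'][130:350,220:430],None,fx=2.7,fy=2.7))"
```

```text
clock: 6.35
tool_pos: [0.5964, 0.086, 0.191]
orientation: [-180.0, -0.0, -16.2]
force: [0.5, -1.0, 1.0]
opening: 0.0004
shift x10 [0.069 1.076 0.509] turn/180 0.269 t 6.35 j [ 27.  15. -12.  -0. -63.  47.] F [ 0.5 -1.   1. ] pos [0.5964 0.086  0.191 ] [-180.    -0.   -16.2]
```

View pics/side4.png

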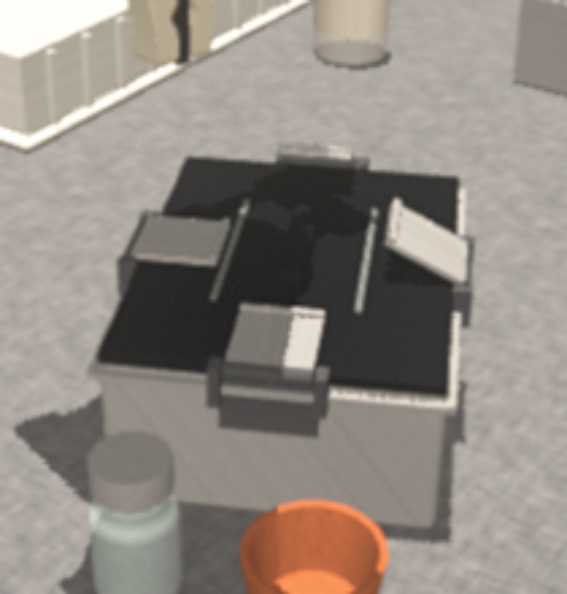

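The right clip (crop 180,240) is flat and the tub hasn't moved. Front is next.

```bash

python3 -m creep '[[0.02,0.3,0,0.04,0],[0.04,0.6,0,0.08,0],[0.07,0.9,0,0.12,0],[0.07,1,0,0.16,0],[0.07,1,0,0.2,0],[0.07,1,0,0.24,0],[0.07,1,0,0.27,0],[0.07,1,0,0.27,0]]'
python3 -c "
from h import *
go(.573,-.0193,.109,-64.7)"
```

```text
clock: 7.07
tool_pos: [0.5758, -0.0124, 0.1909]
orientation: [-180.0, 0.0, -64.6]
force: [-0.4, -0.6, -0.4]
opening: 0.0004
shift x10 [0.05  0.054 0.819] turn/180 0.001 t 7.07 j [ 18.  13. -15.  -0. -62.   7.] F [-0.4 -0.6 -0.4] pos [ 0.5758 -0.0124  0.1909] [-180.     0.   -64.6]
```

```bash

python3 -m creep '[[0.05,0.05,0.1,0,0],[0.05,0.05,0.3,0,0],[0.05,0.05,0.45,0,0],[0.05,0.05,0.55,0,0],[0.05,0.05,0.63,0,0],[0.05,0.05,0.7,0,0],[0.05,0.05,0.76,0,0],[0.05,0.05,0.82,0,0]]'
python3 -c "
from h import *
go(.573,-.0193,.092,-64.7)"
```

```text
clock: 7.73
tool_pos: [0.5737, -0.0189, 0.1088]
orientation: [-180.0, -0.0, -64.4]
force: [0.6, -0.2, 0.8]
opening: 0.0004
shift x10 [0.    0.008 0.168] turn/180 0.002 t 7.73 j [ 18.  17. -21.   0. -52.   8.] F [ 0.6 -0.2  0.8] pos [ 0.5737 -0.0189  0.1088] [-180.    -0.   -64.4]
```

```bash

python3 -m creep '[[0,0,0.03,0,0],[0,0,0.06,0,0],[0,0,0.09,0,0],[0,0,0.12,0,0],[0,0,0.14,0,0],[0,0,0.16,0,0],[0,0,0.17,0,0],[0,0,0.17,0,0]]'
python3 -c "
from h import *
go(.573,-.0193,.092,-64.7)"
```

```text
clock: 8.4
tool_pos: [0.5735, -0.0188, 0.0923]
orientation: [-180.0, -0.0, -64.4]
force: [-1.4, 2.8, 3.6]
opening: 0.0008
shift x10 [0.002 0.007 0.003] turn/180 0.001 t 8.4 j [ 18.  18. -22.  -0. -50.   8.] F [-1.4  2.8  3.6] pos [ 0.5735 -0.0188  0.0923] [-180.    -0.   -64.4]
```

```bash

python3 -m creep '[[0,0,0.01,0,0],[0,0,0.015,0,0],[0,0,0.015,0,0],[0,0,-0.2,0,0],[0,0,-0.6,0,0],[0,0,-1,-0.03,0],[0,0,-1,-0.07,0],[0,0,-1,-0.11,0]]'
python3 -c "
from h import *
go(.4766,.0303,.19,25.3)"
```

```text
clock: 9.07
tool_pos: [0.5748, -0.0188, 0.195]
orientation: [-179.7, -0.2, -44.4]
force: [1.1, -0.3, -1.0]
opening: 0.0007
shift x10 [-1.045  0.336  0.045] turn/180 -0.387 t 9.07 j [ 18.  12. -15.   0. -62.  28.] F [ 1.1 -0.3 -1. ] pos [ 0.5748 -0.0188  0.195 ] [-179.7   -0.2  -44.4]
```

```bash

python3 -m creep '[[-0.3,0.1,0,-0.04,0],[-0.6,0.2,0,-0.08,0],[-0.8,0.3,0,-0.12,0],[-1,0.34,0,-0.16,0],[-1,0.34,0,-0.2,0],[-1,0.34,0,-0.24,0],[-1,0.34,0,-0.28,0],[-1,0.34,0,-0.31,0]]'
python3 -c "
from h import *
go(.4766,.0303,.109,25.3)
from plant import snapshot
import cv2
cv2.imwrite(f'pics/side5.png',cv2.resize(snapshot('side')['img'][130:350,220:430],None,fx=2.7,fy=2.7))"
```

```text
clock: 9.73
tool_pos: [0.478, 0.0272, 0.192]
orientation: [180.0, 0.0, 11.5]
force: [0.6, -0.5, 0.2]
opening: 0.0003
shift x10 [-0.008 -0.034  0.83 ] turn/180 -0.077 t 9.73 j [ 27.   3. -26.   0. -60.  75.] F [ 0.6 -0.5  0.2] pos [0.478  0.0272 0.192 ] [180.    0.   11.5]
```

View pics/side5.png

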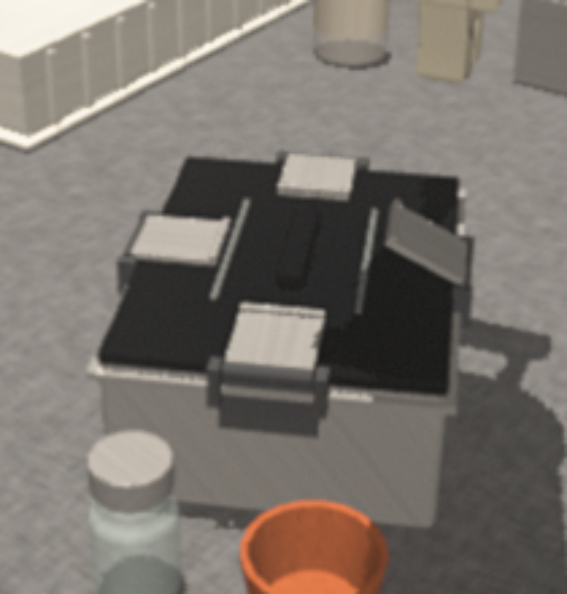

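The front clip (crop 318,177) and the right clip are both flat. The left clip is the last one up, at (425,240).

```bash

python3 -m creep '[[-0.01,-0.03,0.1,-0.04,0],[-0.01,-0.03,0.3,-0.077,0],[-0.01,-0.03,0.45,-0.077,0],[-0.01,-0.03,0.55,-0.077,0],[-0.01,-0.03,0.63,-0.077,0],[-0.01,-0.03,0.7,-0.077,0],[-0.01,-0.03,0.76,-0.077,0],[-0.01,-0.03,0.82,-0.077,0]]'
python3 -c "
from h import *
go(.4766,.0303,.092,25.3)"
```

```text
clock: 10.45
tool_pos: [0.4772, 0.03, 0.1099]
orientation: [180.0, -0.0, 24.9]
force: [0.0, 0.4, 0.1]
opening: 0.0005
shift x10 [-0.004 -0.005  0.179] turn/180 -0.002 t 10.45 j [ 27.   9. -33.   0. -49.  88.] F [0.  0.4 0.1] pos [0.4772 0.03   0.1099] [180.   -0.   24.9]
```

```bash

python3 -m creep '[[0,0,0.03,0,0],[0,0,0.06,0,0],[0,0,0.09,0,0],[0,0,0.12,0,0],[0,0,0.15,0,0],[0,0,0.17,0,0],[0,0,0.185,0,0],[0,0,0.185,0,0]]'
python3 -c "
from h import *
go(.4766,.0303,.092,25.3)"
```

```text
clock: 11.12
tool_pos: [0.4775, 0.0302, 0.0922]
orientation: [180.0, -0.1, 25.0]
force: [1.3, -0.2, 6.7]
opening: 0.0006
shift x10 [-0.008 -0.004  0.002] turn/180 -0.002 t 11.12 j [ 27.  10. -34.   0. -46.  88.] F [ 1.3 -0.2  6.7] pos [0.4775 0.0302 0.0922] [ 1.8e+02 -1.0e-01  2.5e+01]
```

```bash

python3 -m creep '[[0,0,0.01,0,0],[0,0,0.01,0,0],[0,0,0,0,0],[0,0,-0.2,0,0],[0,0,-0.6,0,0],[0,0,-1,0,0],[0,0,-1,0,0],[0,0,-1,0,0]]'
python3 -m creep '[[0,0,-0.3,0,0],[0,0,-0.6,0,0],[0,0,-0.8,0,0],[0,0,-0.8,0,0],[0,0,-0.8,0,0],[0,0,-0.8,0,0],[0,0,-0.8,0,0],[0,0,-0.8,0,0]]'
python3 -c "
from h import *
from plant import snapshot
import cv2
s=snapshot('side')['img'];a=cv2.imread('pics/side0.png')
cv2.imwrite('pics/cmp.png',cv2.resize(np.hstack([a[170:340,240:410],s[170:340,240:410]]),None,fx=2.3,fy=2.3))"
```

```text
clock: 11.78
tool_pos: [0.4775, 0.0304, 0.1935]
orientation: [-180.0, -0.2, 24.9]
force: [-0.4, 0.6, -1.6]
opening: 0.0004
clock: 12.45
tool_pos: [0.4761, 0.0297, 0.2701]
orientation: [-180.0, 0.2, 24.9]
force: [-0.4, 0.4, -0.0]
opening: 0.0004
```

View pics/cmp.png

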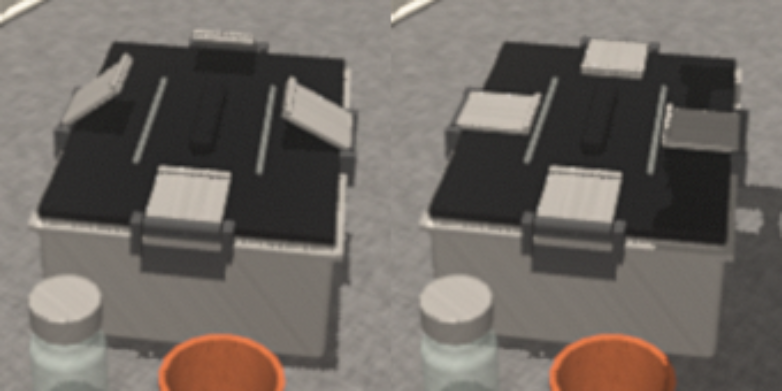

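In the before/after pair, all four clips lie flat and the tub corners sit at the same pixels. The arm is clear, so I'm handing in.

```bash
python3 -c "
from plant import workorder
print(workorder.close_job())"
```

```text
the job is handed in; nothing more can be done
None
```

I folded the right, front and left clips down one after another with closed fingers, pressing straight down 18 mm inward of each hinge. I then handed the job in at about 12.5 s of the 32 s allowed.

- **Clips:** each press ended with the fingertips at about 92 mm, the height of a flat clip. The last side picture shows all three clips lying flat, like the one that was already shut.
- **Tub:** it looks level, and its corners and the jar sit at the same pixels as in the first side picture. I compared these by eye.
- **Forces:** the largest upward force I read during the presses was about 12 N, with about 6 N sideways, both on the right clip. Force was read only at the end of each move.
- **Arm at hand-in:** the fingers were at 270 mm, touching nothing, and the force reading was about zero.
- **Disagreements:** the tub position I fitted from the top camera was about 2 to 4 mm off when drawn onto the side view. That was small enough not to affect the presses. No other check failed.

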